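Trip the hidden latch, load the service tray and lock it

TASK

The spring tray of the flat service unit is locked: take the release pin from its stand and push its rod down through the small round hole in the unit's top until the hidden latch trips and the tray springs out, then put the pin back in its stand, fully down. Lay the grease tube flat in the open tray and push the tray home by its front until the latch catches and it stays shut, without disturbing the other things on the bench.

Things in the scene. Friction and masses are not known exactly. Their poses are not given: they have to be found in the camera images.
- unit: flat service unit, a fixed grey metal housing 154 x 244 x 64 mm with an aluminium top. Origin: centre of its underside; z up; its front, with the tray, faces its own -x; y to its left seen from behind the robot. The tray fills the left part of the front; the right end (y from -120 to -74 mm) is a closed bay that hides the latch.
- access_hole (a point): centre of the mouth of the round access hole, 14 mm across, in the unit's top (64 mm above the worktop), at x = -20, y = -101 mm of the unit, axes as the unit's. The top plate is 6 mm thick; the latch plate (28 mm disc) lies 24 mm below this point and moves 12 mm farther down; the latch lets go when it is pressed about 8 mm (rod tip 32 mm below this point).
- latch (a joint): hidden spring latch: 0 at rest (up), grows to 0.012 m as it is pressed down; takes about 3 N to start and 7 N at the bottom; springs back. It also rides down and snaps back by itself as the tray is pushed home.
- tray (a joint): the tray's slide: 0 latched shut (about 0 to 0.001 m), 0.100 m fully out along the unit's -x. A spring drives it out in about half a second once unlatched and holds it out with 2 N (4 N near home). Pushing it home needs up to about 15 N over the last 15 mm; it can be pushed 4 mm beyond 0, and springs back out unless it has gone to 0 or beyond so that the latch catches.
- tray_floor (a point): centre of the tray's inner floor, moves with the tray, axes as the unit's (12 mm above the worktop). Inside the tray: 107 mm along x, 174 mm along y, 34 mm deep; walls 4 mm. When the tray is fully out, its rearmost 14 mm stay under the unit's top. Seen from here, the unit's front edge is 39 mm towards +x (tray out) and the tray's front panel spans x = -61.5 to -69.5 mm.
- tray_front (a point): centre of the outer face of the tray's front panel, moves with the tray, axes as the unit's; the panel is 188 mm wide (y) and 50 mm high, from 6 to 56 mm above the worktop, and stands 7 mm proud of the housing when shut; a thin ridge 3 mm deep runs along its upper part, 43 to 49 mm above the worktop.
- pin_grip (a point): centre of the black grip of the release pin, a hand tool that stands upright in its stand: square grip 22 x 22 x 56 mm (sides along this point's x and y, z up), below it a steel collar 32 mm across and 6 mm thick (28 to 34 mm under this point), then a steel rod 8 mm thick with round end, 70 mm long. Mass about 0.12 kg.
- pin_tip (a point): end of the pin's rod, 104 mm below the grip's centre.
- pin_collar (a point): underside of the pin's collar on the rod's axis, 70 mm above the tip and 34 mm below the grip's centre.
- stand_hole (a point): centre of the mouth of the hole in the pin's stand, 78 mm above the worktop; hole 13 mm across and 70 mm deep. The stand is a fixed upright 46 x 46 mm aluminium block on an 84 x 84 x 8 mm base plate; with the pin fully down the collar rests on the block's top and the grip's centre is 34 mm above this point.
- tube_mid (a point): centre, half-way up, of the grease tube lying on the worktop: 40 mm wide (its x), 136 mm long (its y), 28 mm thick (z), this point 14 mm above its underside; about 0.04 kg. Cap at one end, flat crimp at the other.
- tape: bystander: roll of black tape 62 x 60 x 19 mm lying flat, origin at its underside; leave alone
- case: bystander: black bit case 112 x 109 x 43 mm, origin at its underside; leave alone
- longnose: bystander: long-nose pliers 50 x 154 x 10 mm lying along y, origin at its underside; leave alone
There are look-alikes about, which are no part of the job. What is shaped like the part that bears pin_grip but purple or yellow is not meant.

How it is judged (in metres and radians):
On the way, in this order (a step that is already met when the one before it is completed fails the run):
1. the pin's rod is in the access hole and presses the latch down (value of joint latch above 0.005 m and z of pin_tip in the frame of access_hole below -0.024 m and horizontal distance between pin_tip and access_hole below 0.014 m).
2. the tray has sprung out and the pin is back in its stand, fully down and let go (value of joint tray above 0.08 m and horizontal distance between pin_collar and stand_hole below 0.006 m and z of pin_collar in the frame of stand_hole below 0.006 m and angle between pin_grip's own z axis and vertical below 0.1 rad and contact force between the fingers and pin below 0.1 N), for 0.1 s.
3. the grease tube lies in the open tray and is let go (value of joint tray above 0.06 m and x of tube_mid in the frame of tray_floor between -0.052 and 0.052 m and y of tube_mid in the frame of tray_floor between -0.06 and 0.06 m and z of tube_mid in the frame of tray_floor between 0 and 0.024 m and contact force between the fingers and tube below 0.1 N), for 0.1 s.
At the end, for the whole second after the job is handed in: the tray is shut and held by its latch (slide within 4 mm of home, latch sprung back up to within 3 mm), the grease tube lies at rest on the tray's floor (its centre inside the tray and under 24 mm above the floor), and the pin stands at rest in its stand, collar within 6 mm of the block's top (value of joint tray between -0.003 and 0.004 m and value of joint latch below 0.003 m and velocity of joint tray below 0.01 m/s and x of tube_mid in the frame of tray_floor between -0.052 and 0.052 m and y of tube_mid in the frame of tray_floor between -0.06 and 0.06 m and z of tube_mid in the frame of tray_floor between 0 and 0.024 m and horizontal distance between pin_collar and stand_hole below 0.006 m and z of pin_collar in the frame of stand_hole below 0.006 m and angle between pin_grip's own z axis and vertical below 0.1 rad and linear speed of each of tube, pin below 0.02 m/s); the robot touches nothing.
It fails at once if the tape roll is pushed aside by more than 30 mm (distance of tape from where it was at the start of the episode above 0.03 m).
It fails at once if the bit case is pushed aside by more than 30 mm (distance of case from where it was at the start of the episode above 0.03 m).
It fails at once if the pliers is pushed aside by more than 30 mm (distance of longnose from where it was at the start of the episode above 0.03 m).
It also fails if it takes over 72 s, if anything falls off the work surface, if the arm or the gripper's body presses on something with over 40 N, if the wrist force passes 120 N, or if a joint passes its speed limit or range.

ROBOT

A 6-joint arm with a two-finger parallel gripper is mounted at the origin on a cart in front of the work surface, level with it; the furniture and walls round the work are solid. World frame = base frame: x ahead of the robot, y to its left, z up, the work surface at z = 0. Lengths are in mm, angles in rad, forces in N, time in s.
With the tool pointing down it reaches from about 275 to 1000 mm from the base axis. Payload 8.4 kg.
Tool frame: the origin (TCP) lies midway between the tips of the shut fingers; the grasp point (between the pads) lies 19 mm behind it; z points along the fingers, y is the line along which they close (so a half turn about z gives the same grasp; the last joint's range is limited). The gripper opens to 85 mm and grips with 20 to 120 N. Pads are 22 mm wide; open, the fingers measure 114 mm over their backs; the gripper's body (76 mm by 85 mm) begins 54 mm behind the grasp point. The pads swing forward as they close: fully open they stand 13 mm farther back than shut.
Start: joints at [-1.206, 0.353, 1.633, -0, 1.155, -0.002], TCP at [224.143, -583.428, 231.281] pointing down, gripper open.
Joint ranges: [-2.63, 2.63], [-0.92, 2.1], [0.06, 2.66], [-1.3, 4.44], [0, 2.69], [-3.02, 3.02]. Speed limits (rad/s): [2.22, 2.22, 2.79, 3.14, 3.14, 3.14].

INTERFACE

Orientations are given as [roll, pitch, yaw] about the fixed x, y, z axes, in that order (R = Rz(yaw) Ry(pitch) Rx(roll)).
In Python, from rig import telemetry, optics, r gives the robot as it stands.
- The arm moves only by the tool play_rows, never from a script. Its arguments are lists of equal length, an entry for each row: "dp": the shift along the tool's x, y, z in units of 40 mm (1.0 is 40 mm), a list of three; "rot": the turn, a rotation vector about the tool's x, y, z in units of 6 degrees (1.0 is 6 degrees), a list of three. In form: {"dp": [[tx, ty, tz], ...], "rot": [[ax, ay, az], ...]}. A call has 1 to 5 rows; each row is the pose to reach, as a shift and turn from the pose commanded when the call began, along the tool's axes at that moment; what a row does not reach only later rows make up. A row lasts 1/12 s, in which the tool goes at most 41.7 mm and 7.16 degrees, less where a joint would pass 70% of its speed; a pose out of reach is approached as far as the arm can. A call with a gripper value outside its range is refused whole. "fingers" is the opening, from 0 (shut) to 1 (fully open), set as the call begins (left out, the last holds). The fingers move at their own pace and stop on an object; "grip_force" is the grip in N (left out, the last holds). Time passes only in rows, so rows that repeat a pose let the fingers close. It gives the time, the measured TCP pose, the force, the opening and the grip force at its end, in the units of the state.
- telemetry.sense(): the state, without advancing time (a new reading comes with each control period).
- optics.grab_frame(name): name is "side" or "top"; returns a dict with "color" (384x512x3 uint8, red, green, blue), "mtx" (3x3 intrinsics, pixels), "R" (3x3) and "t" (3): a world point X has camera coordinates R X + t. Camera axes: x right, y down, z forward; pixel columns grow to the right and rows downward; lengths in mm; the calibration is good to about 2 mm. A picture is of the moment at which its call begins. There is no depth.
- r.sign_off(): hands the job in; it is judged then, once.
The state is a dict: "clock": time; "qpos": joint angles; "qvel": joint speeds; "joint_efforts": joint torques, N m; "eef_pos": TCP position; "tcp_rot": TCP orientation; "contact_force": force on the tool from outside, world axes, zero at the start; "wrist_torque": the same for the moment, N m; "opening": opening from 0.0 (shut) to 1.0 (fully open); "grasp_force": force on a finger pad.
Only numpy, scipy, OpenCV 4.12 (cv2) and the standard library are available. Lean on these libraries where they do the work, as an engineer would, in place of code of your own. Each camera call takes 0.05 s, during which the arm holds its last target. There are 200 camera calls.

## Working session

There is one attempt and no reset: what is moved stays moved. The work goes in short steps, Python scripts to look and compute and a tool call to move; the robot and the scene stay as the last step left them, time stands still between calls to the robot, and variables do not carry over. Pictures are saved under pics/ and viewed, at most 13 in all, crops included, and the job is handed in when it is done.

Besides the shell and the picture viewer there is one more tool, called after "Call:" as name(argument=value, ...) on one line, values as JSON. play_rows: Moves the arm, as the interface text tells. Its arguments: {"type":"object","properties":{"dp":{"type":"array"},"rot":{"type":"array"},"fingers":{"type":"number"},"grip_force":{"type":"number"}},"required":["dp","rot"]}

```bash
ls; mkdir -p pics; python3 - <<'E'
from rig import telemetry, optics, r
import cv2, numpy as np
for n in ("side","top"):
    f=optics.grab_frame(n)
    cv2.imwrite(f"pics/{n}0.png",cv2.resize(f["color"][:,:,::-1],(800,600),interpolation=cv2.INTER_CUBIC))
    np.savez(f"{n}0.npz",**f)
    print(n,np.round(f["mtx"],1).tolist(),np.round(f["R"],3).tolist(),np.round(f["t"],1).tolist())
print(telemetry.sense())
E
```

```text
pics
side [[384.4, 0.0, 254.0], [0.0, 384.4, 193.9], [0.0, 0.0, 1.0]] [[0.998, -0.061, 0.023], [-0.007, -0.446, -0.895], [0.064, 0.893, -0.445]] [-559.6, 62.7, 1067.0]
top [[479.7, 0.0, 262.3], [0.0, 479.7, 197.9], [0.0, 0.0, 1.0]] [[-0.035, -0.999, 0.001], [-0.976, 0.034, -0.215], [0.214, -0.009, -0.977]] [-20.4, 563.2, 1365.4]
{'clock': 0.1, 'qpos': array([-1.20642982e+00,  3.53575871e-01,  1.63406642e+00,  3.31250402e-05,
        1.15520127e+00, -2.39365848e-03]), 'qvel': array([ 0.0022714 , -0.00293232, -0.00148439, -0.00016062, -0.00099037,
        0.00022415]), 'joint_efforts': array([ 1.85014447e-03, -6.06356335e+01, -3.42819428e+01,  2.21343416e-04,
        3.99861136e-03, -7.51107507e-06]), 'eef_pos': array([ 223.98017726, -583.02531982,  230.63579303]), 'tcp_rot': array([-3.14034182e+00, -3.32827143e-05,  3.66746756e-01]), 'contact_force': array([ 0.02075474,  0.48457437, -0.03206227]), 'wrist_torque': array([ 0.02827233,  0.01007073, -0.02805944]), 'grasp_force': 0.0, 'opening': 0.9985075192419143}
```

View pics/top0.png

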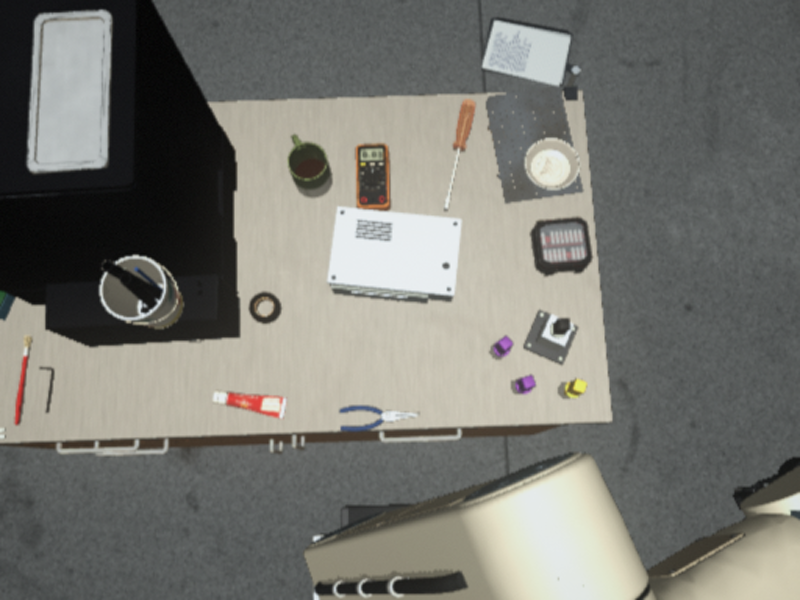

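View pics/side0.png

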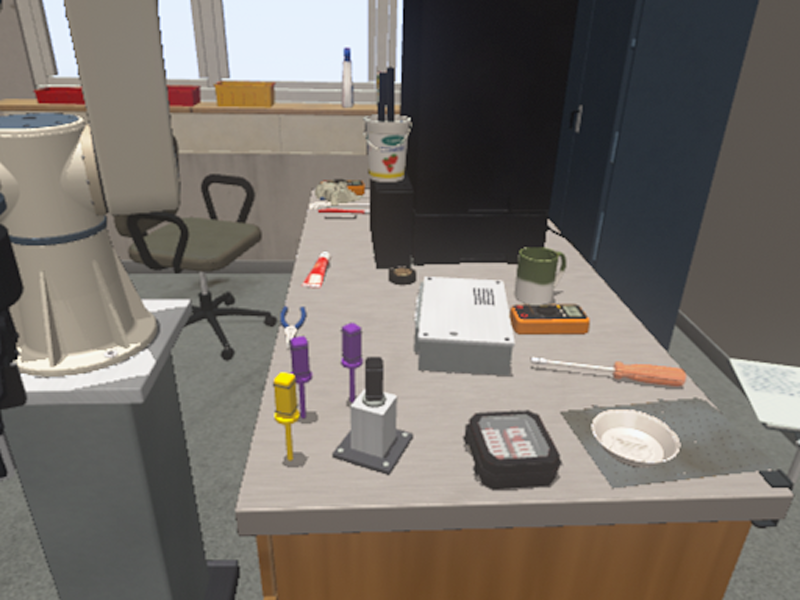

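Top view (800×600 px): unit top about (330–462, 207–298), hole (446, 266), stand with black pin (558, 328), tube (250, 403). Purple and yellow look-alikes stand near the stand, at about (502, 347), (525, 384) and (575, 388).

```bash
cat > h.py <<'E'
import numpy as np, cv2
def load(n): return dict(np.load(n+"0.npz"))
def ray(f,uv):
    d=f["R"].T@np.linalg.inv(f["mtx"])@np.array([uv[0],uv[1],1.]); return -f["R"].T@f["t"],d
def plane(f,uv,z):
    o,d=ray(f,uv); return o+d*(z-o[2])/d[2]
def tri(fa,a,fb,b):
    o1,d1=ray(fa,a);o2,d2=ray(fb,b)
    s=np.linalg.lstsq(np.c_[d1,-d2],o2-o1,rcond=None)[0]
    p,q=o1+s[0]*d1,o2+s[1]*d2
    return (p+q)/2,np.linalg.norm(p-q)
def proj(f,X):
    c=f["R"]@X+f["t"]; return (f["mtx"]@c/c[2])[:2]
def blobs(mask,off=(0,0),amin=3):
    cs,_=cv2.findContours(mask.astype(np.uint8),cv2.RETR_EXTERNAL,cv2.CHAIN_APPROX_NONE)
    return [c+np.array(off) for c in sorted(cs,key=cv2.contourArea,reverse=True) if len(c)>=amin]
E
python3 - <<'E'
from h import *
t,s=load("top"),load("side")
np.set_printoptions(precision=1,suppress=True)
I=t["color"]; h=cv2.cvtColor(I,cv2.COLOR_RGB2HSV)
# unit top
x0,y0,x1,y1=200,125,310,200
c=h[y0:y1,x0:x1]; m=(c[...,1]<25)&(c[...,2]>200)
b=blobs(m,(x0,y0))[0]; ap=cv2.approxPolyDP(b,4,True)[:,0]; print("unit",ap.tolist(),cv2.minAreaRect(b))
for p in ap: print(p,plane(t,p,64))
# hole: dark blob
c=I[160:180,275:297].mean(2).astype(int); print(c[3:18])
g=(170-c).clip(0); g[:, :]=g
# tube red
m=(h[230:280,130:190,1]>120); b=blobs(m,(130,230))[0]; print("tube",cv2.minAreaRect(b), [plane(t,p,14) for p in cv2.boxPoints(cv2.minAreaRect(b))])
# pin black in top & side crops
cv2.imwrite("pics/crop.png",np.hstack([cv2.resize(I[190:260,305:385,::-1],(400,350),interpolation=cv2.INTER_CUBIC),cv2.resize(s["color"][220:310,205:275,::-1],(400,350),interpolation=cv2.INTER_CUBIC)]))
E
```

```text
unit [[215, 132], [210, 180], [296, 190], [291, 185], [294, 139]] ((255.23080444335938, 160.6538543701172), (88.1886978149414, 52.59072494506836), 7.125016689300537)
[215 132] [773.   97.6  64. ]
[210 180] [621.9 114.6  64. ]
[296 190] [ 582.2 -141.    64. ]
[291 185] [ 598.1 -126.9   64. ]
[294 139] [ 742.1 -142.9   64. ]
[[236 237 236 236 236 236 236 236 236 236 236 236 236 236 236 236 236 232
  207 192 188 190]
 [236 236 236 237 236 236 236 236 236 236 236 236 236 236 236 236 236 231
  205 192 190 189]
 [237 236 237 236 236 237 237 236 237 236 236 236 236 237 236 236 236 231
  201 191 190 188]
 [236 236 236 236 236 236 236 236 236 235 235 235 236 236 236 236 236 230
  198 191 190 190]
 [237 236 236 236 237 236 236 236 233 224 209 219 231 235 236 236 235 230
  196 191 192 189]
 [236 237 237 236 236 237 236 231 201 165 142 161 206 234 236 236 234 227
  196 192 192 188]
 [237 236 236 237 237 236 235 225 148 101  91 106 165 230 236 236 234 225
  197 192 191 188]
 [237 236 237 236 236 237 236 225 146 102  97 103 153 227 235 236 234 224
  195 192 192 189]
 [236 236 236 236 236 236 236 231 193 135 122 134 185 231 236 236 234 218
  194 192 193 190]
 [236 237 236 237 236 236 236 235 228 206 195 205 225 235 236 236 232 210
  192 192 192 191]
 [237 236 236 237 236 236 237 236 235 234 232 234 235 236 236 236 231 206
  191 191 193 192]
 [236 237 236 236 236 236 236 236 237 236 236 236 236 236 236 236 231 205
  191 192 193 191]
 [236 236 236 236 236 236 237 236 236 236 236 236 236 236 236 236 231 201
  191 191 192 192]
 [236 237 236 236 236 236 236 236 236 237 236 236 236 236 236 236 230 197
  190 190 190 191]
 [237 236 236 237 236 236 236 236 236 236 237 236 236 236 236 236 230 197
  189 189 191 191]]
tube ((161.9459991455078, 257.290283203125), (33.53004837036133, 10.349298477172852), 14.620875358581543) [array([400.7, 318.5,  14. ]), array([430.4, 311.2,  14. ]), array([401.7, 213.8,  14. ]), array([372.2, 221.5,  14. ])]
```

View pics/crop.png

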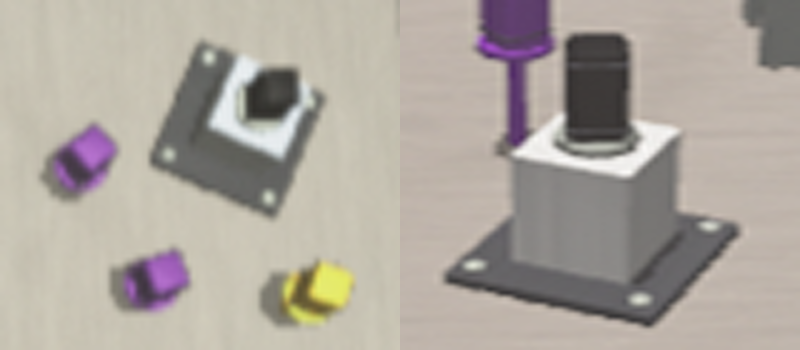

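```bash
python3 - <<'E'
from h import *
t,s=load("top"),load("side")
np.set_printoptions(precision=1,suppress=True)
I=t["color"]; S=s["color"]
c=I[160:180,275:290].mean(2); w=(236-c).clip(0); w[:, :5]=0; w[w<15]=0
yy,xx=np.mgrid[160:180,275:290]; uv=np.array([(w*xx).sum(),(w*yy).sum()])/w.sum(); H=plane(t,uv,64); print("hole",uv,H)
print("hole pred in side",proj(s,H))
u,v=np.round(proj(s,H)).astype(int); print(S[v-5:v+6,u-8:u+9].mean(2).astype(int))
# stand from base screws
d=[np.array([x/5+305,y/5+190]) for x,y in ((209,57),(268,198),(168,154))]
P=[plane(t,p,8) for p in d]; print("screws",P,"centre",(P[0]+P[1])/2)
sc=np.array([197/5.714+205,145/3.889+220]); print("block top side",plane(s,sc,78))
# pin
m=(S[220:262,225:260].mean(2)<70); b=blobs(m,(225,220))[0]; print("pin side bbox",cv2.boundingRect(b)); 
m2=(I[195:220,345:370].mean(2)<75); b2=blobs(m2,(345,195))[0]; print("pin top",cv2.boundingRect(b2),cv2.approxPolyDP(b2,1,True)[:,0].tolist())
x,y,w_,h_=cv2.boundingRect(b); C=s["R"]@np.array([430,-330,112])+s["t"]; print("depth",C, "width mm",w_*C[2]/384.4)
x2,y2,w2,h2=cv2.boundingRect(b2)
print(tri(t,(x2+w2/2-.5,y2+h2/2-.5),s,(x+w_/2-.5,y+h_/2-.5)))
print(I[196:218,348:370].mean(2).astype(int))
print(S[222:258,230:252].mean(2).astype(int))
E
```

```text
hole [285.  169.7] [ 646.2 -111.1   64. ]
hole pred in side [290.7 213.7]
[[235 236 237 236 235 236 237 236 235 235 236 237 236 236 236 237 236]
 [235 235 236 235 235 237 238 237 236 236 237 237 236 236 237 237 237]
 [235 235 236 236 237 238 239 240 238 237 237 237 236 236 237 237 237]
 [234 235 236 235 223 200 193 194 203 221 237 240 236 236 237 237 237]
 [234 235 236 236 211 146 132 133 138 164 222 240 237 236 237 237 238]
 [234 235 236 237 232 209 179 163 161 193 231 238 237 237 236 237 237]
 [236 236 237 237 238 237 232 229 228 234 239 238 238 237 238 238 238]
 [229 229 229 235 241 242 243 243 242 241 241 241 241 240 240 240 240]
 [173 174 174 182 190 191 192 198 206 205 206 214 222 220 221 228 234]
 [132 132 136 139 138 139 139 145 150 150 150 157 164 163 163 171 179]
 [115 114 116 119 118 120 124 123 123 124 127 130 129 132 136 135 135]]
screws [array([ 553.9, -300.3,    8. ]), array([ 465. , -329.8,    8. ]), array([ 494.2, -270.9,    8. ])] centre [ 509.5 -315.1    8. ]
block top side [ 510.1 -314.1   78. ]
pin side bbox (234, 237, 11, 16)
pin top (355, 204, 9, 10) [[362, 204
[... 4880 characters left out ...]
8  58  58  55  79 154 189 176
  175 175 176 179]
 [184 220 237 189  69  53  56  58  58  58  57  57  57  54  70 165 220 218
  204 187 183 177]
 [217 232 226 166  68  52  56  56  56  57  57  56  56  55  68 131 213 239
  233 229 224 217]
 [235 230 208 161  87  77  71  75  72  71  70  71  71  71  76 102 186 237
  239 238 237 236]
 [239 221 185 161  76  68  65  67  66  63  64  63  64  63  79 110 151 216
  238 237 238 240]
 [239 213 171 171  95  62  52  51  52  51  51  50  51  61  99 124 122 192
  238 236 239 232]
 [240 206 130 144 120 101  85  85  96 106 105 106 107 109 120 116 143 216
  237 236 234 198]
 [239 214 123 104 142 172 173 176 178 180 181 181 173 158 133  96 178 239
  238 238 223 148]]
```

The crop shows the grip facing the side camera squarely (yaw ≈ 0), with the stand centre at (510, −314.5). Next: a move helper, and clearances to the look-alikes.

```bash
cat > go.py <<'E'
import sys, numpy as np
from rig import telemetry
from scipy.spatial.transform import Rotation as Ro
def to(p,yaw):
    s=telemetry.sense(); R=Ro.from_euler('xyz',s["tcp_rot"]); T=Ro.from_euler('xyz',[np.pi,0,yaw])
    d=R.inv().apply(np.array(p)-s["eef_pos"])/40; w=np.degrees((R.inv()*T).as_rotvec())/6
    print("clock %.2f"%s["clock"],"pos",np.round(s["eef_pos"],1),"rot",np.round(s["tcp_rot"],3),"F",np.round(s["contact_force"],1),"open %.3f grip %.1f"%(s["opening"],s["grasp_force"]))
    print("dp",np.round(d,2),"rot",np.round(w,2))
if __name__=="__main__":
    a=[float(x) for x in sys.argv[1:]]; to(a[:3],a[3])
E
python3 go.py 510 -314.5 175 0; python3 - <<'E'
from h import *
t=load("top"); h=cv2.cvtColor(t["color"],cv2.COLOR_RGB2HSV)
for n,lo,hi in(("purple",130,165),("yellow",22,32)):
    c=h[200:265,300:385]; m=(c[...,0]>lo)&(c[...,0]<hi)&(c[...,1]>110)
    for b in blobs(m,(300,200))[:2]:
        x,y,w,k=cv2.boundingRect(b); print(n,(x,y,w,k),plane(t,(x+w/2,y+k/2),100))
E
```

```text
clock 0.10 pos [ 224.  -583.   230.6] rot [-3.14  -0.     0.367] F [ 0.   0.5 -0. ] open 0.999 grip 0.0
dp [ 9.08 -3.7   1.4 ] rot [-0.01  0.    3.5 ]
purple (334, 241, 8, 7) [ 411.30772617 -248.99409655  100.        ]
purple (320, 216, 7, 8) [ 482.92742424 -212.33875402  100.        ]
yellow (362, 243, 13, 11) [ 396.99869707 -334.37744829  100.        ]
```

Call:
play_rows(dp=[[0.9, -0.37, 0.1], [1.8, -0.74, 0.2], [2.7, -1.11, 0.3], [3.6, -1.48, 0.4], [4.5, -1.85, 0.5]], rot=[[0, 0, 0.3], [0, 0, 0.6], [0, 0, 0.9], [0, 0, 1.2], [0, 0, 1.5]], fingers=1.0, grip_force=60)

```text
clock: 0.52
eef_pos: [366.4, -448.3, 210.8]
tcp_rot: [-3.141, 0.0, 0.208]
contact_force: [0.8, -0.8, 0.3]
opening: 1.0
grasp_force: 0.0
```

```bash
python3 go.py 510 -314.5 175 0
```

```text
clock 0.52 pos [ 366.4 -448.3  210.8] rot [-3.141  0.     0.208] F [ 0.8 -0.8  0.3] open 1.000 grip 0.0
dp [ 4.2  -2.53  0.9 ] rot [-0.    0.    1.98]
```

Call:
play_rows(dp=[[0.84, -0.5, 0.15], [1.7, -1.0, 0.3], [2.5, -1.5, 0.5], [3.3, -2.0, 0.7], [4.15, -2.5, 0.85]], rot=[[0, 0, 0.4], [0, 0, 0.8], [0, 0, 1.2], [0, 0, 1.6], [0, 0, 2.0]])

```text
clock: 0.93
eef_pos: [507.7, -315.7, 176.4]
tcp_rot: [-3.141, 0.001, -0.002]
contact_force: [-0.3, -0.2, -0.0]
opening: 0.999
grasp_force: 0.0
```

Call:
play_rows(dp=[[0, 0, 0], [0, 0, 0]], rot=[[0, 0, 0], [0, 0, 0]])

```text
clock: 1.1
eef_pos: [508.1, -315.6, 176.4]
tcp_rot: [-3.141, 0.001, 0.004]
contact_force: [-0.4, -0.4, -0.2]
opening: 1.001
grasp_force: 0.0
```

```bash
python3 go.py 510 -314.5 92 0
```

```text
clock 1.10 pos [ 508.1 -315.6  176.4] rot [-3.141e+00  1.000e-03  4.000e-03] F [-0.4 -0.4 -0.2] open 1.001 grip 0.0
dp [ 0.05 -0.03  2.11] rot [-0.01  0.01  0.04]
```

Call:
play_rows(dp=[[0.05, -0.03, 0.5], [0.05, -0.03, 1.0], [0.05, -0.03, 1.5], [0.05, -0.03, 2.1], [0.05, -0.03, 2.1]], rot=[[0, 0, 0], [0, 0, 0], [0, 0, 0], [0, 0, 0], [0, 0, 0]])

```text
clock: 1.52
eef_pos: [505.8, -315.7, 89.4]
tcp_rot: [-3.138, 0.006, -0.001]
contact_force: [-0.9, 0.4, -1.2]
opening: 0.997
grasp_force: 0.0
```

Call:
play_rows(dp=[[0, 0, 0], [0, 0, 0], [0, 0, 0], [0, 0, 0], [0, 0, 0]], rot=[[0, 0, 0], [0, 0, 0], [0, 0, 0], [0, 0, 0], [0, 0, 0]], fingers=0.0, grip_force=60)

```text
clock: 1.93
eef_pos: [509.7, -316.4, 94.5]
tcp_rot: [3.141, -0.001, -0.0]
contact_force: [0.4, 11.7, 8.5]
opening: 0.302
grasp_force: 7.0
```

Call:
play_rows(dp=[[0, 0, 0], [0, 0, 0], [0, 0, 0], [0, 0, 0], [0, 0, 0]], rot=[[0, 0, 0], [0, 0, 0], [0, 0, 0], [0, 0, 0], [0, 0, 0]])

```text
clock: 2.35
eef_pos: [509.5, -314.8, 94.3]
tcp_rot: [-3.14, -0.0, 0.0]
contact_force: [0.5, 8.1, 8.1]
opening: 0.247
grasp_force: 59.7
```

```bash
python3 go.py 510 -314.5 200 0; python3 - <<'E'
from rig import optics
from h import *
a,b=optics.grab_frame("top")["color"],optics.grab_frame("side")["color"]
cv2.imwrite("pics/grasp.png",np.hstack([cv2.resize(a[170:260,300:400,::-1],(400,360)),cv2.resize(b[180:310,180:300,::-1],(400,433))[:360]]))
E
```

```text
clock 2.35 pos [ 509.5 -314.8   94.3] rot [-3.14 -0.    0.  ] F [0.5 8.1 8.1] open 0.247 grip 59.7
dp [ 0.01 -0.01 -2.64] rot [-0.02 -0.    0.  ]
```

View pics/grasp.png

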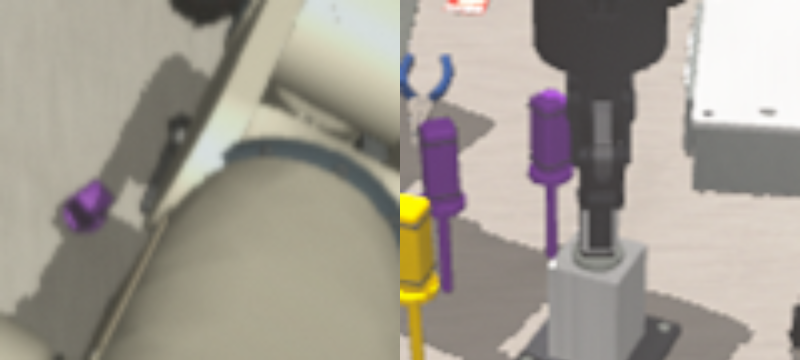

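Gripped at 21 mm opening with the grip between the pads; the picture shows the fingers on the black grip at about (598, 190) px. Lift it and carry it to the hole.

Call:
play_rows(dp=[[0, 0, -0.3], [0, 0, -0.8], [0, 0, -1.4], [0, 0, -2.0], [0, 0, -2.5]], rot=[[0, 0, 0], [0, 0, 0], [0, 0, 0], [0, 0, 0], [0, 0, 0]])

```text
clock: 2.87
eef_pos: [509.5, -316.4, 195.6]
tcp_rot: [3.141, -0.001, 0.001]
contact_force: [-0.4, -1.3, -0.7]
opening: 0.251
grasp_force: 58.8
```

Call:
play_rows(dp=[[0.4, -0.6, 0], [1.0, -1.6, 0], [1.7, -2.6, 0], [2.4, -3.6, 0], [2.9, -4.4, 0]], rot=[[0, 0, 0], [0, 0, 0], [0, 0, 0], [0, 0, 0], [0, 0, 0]])

```text
clock: 3.28
eef_pos: [617.9, -151.7, 194.4]
tcp_rot: [3.141, -0.001, -0.0]
contact_force: [0.9, -0.8, -0.2]
opening: 0.25
grasp_force: 58.9
```

Call:
play_rows(dp=[[0.2, -0.3, 0.2], [0.4, -0.6, 0.4], [0.4, -0.6, 0.4]], rot=[[0, 0, 0], [0, 0, 0], [0, 0, 0]])

```text
clock: 3.53
eef_pos: [632.9, -127.0, 175.7]
tcp_rot: [-3.141, 0.002, 0.002]
contact_force: [-0.6, 0.4, -2.2]
opening: 0.251
grasp_force: 58.7
```

```bash
python3 go.py 645.7 -111.3 165 0; python3 - <<'E'
from rig import optics
from h import *
T,S=optics.grab_frame("top"),optics.grab_frame("side")
np.savez("top1.npz",**T);np.savez("side1.npz",**S)
a,b=T["color"],S["color"]
cv2.imwrite("pics/hover.png",np.hstack([cv2.resize(a[130:210,240:330,::-1],(400,356)),cv2.resize(b[150:239,240:340,::-1],(400,356))]))
E
```

```text
clock 3.53 pos [ 632.9 -127.   175.7] rot [-3.141e+00  2.000e-03  2.000e-03] F [-0.6  0.4 -2.2] open 0.251 grip 58.7
dp [ 0.32 -0.39  0.27] rot [-0.01  0.02  0.02]
```

View pics/hover.png

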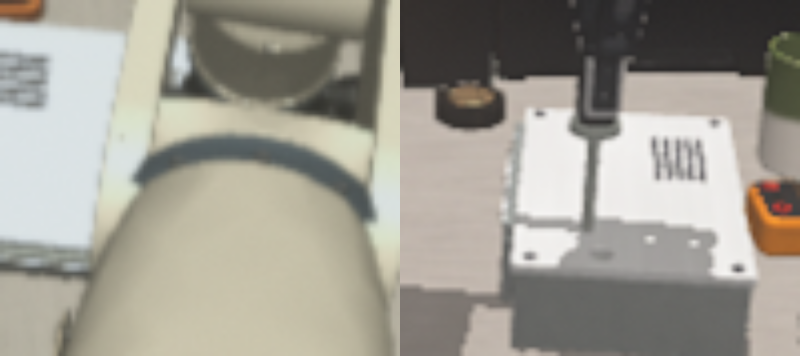

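```bash
python3 - <<'E'
from h import *
np.set_printoptions(precision=2,suppress=True)
s0=load("side"); S=dict(np.load("side1.npz"))
c=s0["color"][207:217,284:297].mean(2); w=(234-c).clip(0); w[w<8]=0; w[8:]=0
yy,xx=np.mgrid[207:217,284:297]; uv=np.array([(w*xx).sum(),(w*yy).sum()])/w.sum(); print("hole side",uv,plane(s0,uv,64))
print("tip pred",proj(S,np.array([633.2,-126.9,89.4])), "collar pred",proj(S,np.array([633.2,-126.9,159.4])))
print(S["color"][184:212,280:296].mean(2).astype(int))
E
```

```text
hole side [289.88 213.1 ] [ 644.61 -107.92   64.  ]
tip pred [287.08 207.97] collar pred [288.86 182.35]
[[237 239 238 230 207 171 133 104 110 109 105 131 153 185 228 238]
 [237 237 239 240 239 236 198 114 109 133 192 230 231 236 242 240]
 [236 237 238 238 239 244 213 105 107 141 222 245 241 240 239 239]
 [236 236 237 237 238 243 209  97 106 158 229 241 239 239 238 238]
 [236 236 237 238 238 243 209  97 106 167 232 241 238 238 238 238]
 [236 237 237 237 238 243 210  99 106 165 232 240 238 237 238 238]
 [236 236 237 238 238 236 183 100 106 157 226 240 238 237 237 238]
 [235 236 237 237 239 231 168 102 105 182 239 239 237 236 237 237]
 [235 236 236 237 239 232 172 103 105 196 244 238 237 236 237 237]
 [235 236 237 238 240 233 174 103 108 197 242 238 237 236 237 237]
 [236 236 237 238 240 227 153 105 117 202 242 237 236 236 236 236]
 [236 237 238 238 241 225 141 106 122 205 242 237 236 236 236 236]
 [236 237 238 239 241 219 125 107 121 204 242 237 236 236 236 236]
 [236 237 238 238 242 215 115 108 120 204 241 236 235 235 235 236]
 [236 237 238 238 242 215 116 107 134 213 241 236 235 235
[... 181 characters left out ...]
 231 239 236 235 236 236 235]
 [238 238 239 239 243 210 100 107 165 230 240 237 235 236 236 236]
 [241 241 241 241 236 182 101 109 158 229 243 240 238 239 239 237]
 [201 201 199 226 234 168 104 110 143 188 200 198 197 197 196 223]
 [156 156 156 179 189 142 106 111 136 162 157 156 156 156 154 176]
 [155 157 158 158 149 123 107 115 141 163 160 159 158 158 159 158]
 [227 200 155 156 156 138 115 123 148 163 160 159 160 159 160 159]
 [240 234 224 228 202 155 149 150 158 162 161 160 159 160 161 160]
 [237 238 240 228 180 160 161 161 161 162 160 160 159 160 161 161]
 [237 237 239 234 198 158 160 160 161 161 160 160 160 162 162 161]
 [237 238 241 229 182 159 160 160 164 168 166 162 161 162 162 160]]
```

Side view: tip at about (286.8, 207.6), which matches the kinematics to under 1 mm. The hole is at about (645.3, −111) in the robot frame.

Call:
play_rows(dp=[[0.15, -0.2, 0.1], [0.32, -0.4, 0.25], [0.32, -0.4, 0.4], [0.32, -0.4, 0.4], [0.32, -0.4, 0.4]], rot=[[0, 0, 0], [0, 0, 0], [0, 0, 0], [0, 0, 0], [0, 0, 0]])

```text
clock: 4.05
eef_pos: [645.0, -113.3, 160.5]
tcp_rot: [-3.142, 0.001, 0.0]
contact_force: [-0.1, -0.5, -0.6]
opening: 0.248
grasp_force: 58.9
```

```bash
python3 go.py 645.3 -111 138 0
```

```text
clock 4.05 pos [ 645.  -113.3  160.5] rot [-3.142e+00  1.000e-03  0.000e+00] F [-0.1 -0.5 -0.6] open 0.248 grip 58.9
dp [ 0.01 -0.06  0.56] rot [-0.    0.01  0.  ]
```

Call:
play_rows(dp=[[0.01, -0.06, 0.0], [0.01, -0.06, 0.15], [0.01, -0.06, 0.3], [0.01, -0.06, 0.45], [0.01, -0.06, 0.5]], rot=[[0, 0, 0], [0, 0, 0], [0, 0, 0], [0, 0, 0], [0, 0, 0]])

```text
clock: 4.47
eef_pos: [645.2, -110.6, 139.9]
tcp_rot: [-3.141, 0.002, 0.0]
contact_force: [-0.1, -0.2, -1.2]
opening: 0.25
grasp_force: 58.9
```

```bash
python3 go.py 645.3 -111 114 0
```

```text
clock 4.47 pos [ 645.2 -110.6  139.9] rot [-3.141e+00  2.000e-03  0.000e+00] F [-0.1 -0.2 -1.2] open 0.250 grip 58.9
dp [0.   0.01 0.65] rot [-0.    0.02  0.  ]
```

No contact with the tip 10 mm below the top, so it is in the hole. Press.

Call:
play_rows(dp=[[0, 0.01, 0.15], [0, 0.01, 0.3], [0, 0.01, 0.45], [0, 0.01, 0.58], [0, 0.01, 0.65]], rot=[[0, 0, 0], [0, 0, 0], [0, 0, 0], [0, 0, 0], [0, 0, 0]])

```text
clock: 4.88
eef_pos: [646.2, -111.2, 114.9]
tcp_rot: [3.141, -0.0, 0.0]
contact_force: [-0.2, 0.0, 4.9]
opening: 0.251
grasp_force: 59.6
```

Call:
play_rows(dp=[[0, 0, 0], [0, 0, 0], [0, 0, 0]], rot=[[0, 0, 0], [0, 0, 0], [0, 0, 0]])

```text
clock: 5.13
eef_pos: [646.2, -111.2, 115.8]
tcp_rot: [3.141, -0.001, 0.0]
contact_force: [-0.7, -0.1, 5.0]
opening: 0.249
grasp_force: 59.6
```

```bash
python3 go.py 645.3 -111 180 0; python3 - <<'E'
from rig import optics
from h import *
T,S=optics.grab_frame("top"),optics.grab_frame("side")
np.savez("top1.npz",**T);np.savez("side1.npz",**S)
a,b=T["color"],S["color"]
cv2.imwrite("pics/press.png",np.hstack([cv2.resize(a[120:220,180:300,::-1],(400,333)),cv2.resize(b[150:250,220:340,::-1],(400,333))]))
E
```

```text
clock 5.13 pos [ 646.2 -111.2  115.8] rot [ 3.141e+00 -1.000e-03  0.000e+00] F [-0.7 -0.1  5. ] open 0.249 grip 59.6
dp [-0.02 -0.   -1.61] rot [ 0.   -0.01  0.  ]
```

View pics/press.png

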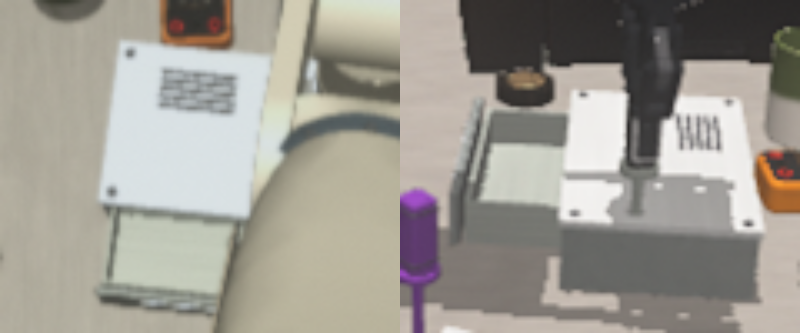

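The tray has sprung out (top view, front panel at about (170, 295) in the crop). Take the pin back to its stand.

Call:
play_rows(dp=[[0, 0, -0.2], [0, 0, -0.7], [0, 0, -1.2], [0, 0, -1.7], [0, 0, -2.0]], rot=[[0, 0, 0], [0, 0, 0], [0, 0, 0], [0, 0, 0], [0, 0, 0]])

```text
clock: 5.65
eef_pos: [646.4, -111.0, 197.4]
tcp_rot: [3.142, -0.001, 0.0]
contact_force: [0.2, -0.5, -1.5]
opening: 0.252
grasp_force: 58.8
```

Call:
play_rows(dp=[[-0.5, 0.7, 0], [-1.0, 1.5, 0], [-1.5, 2.3, 0], [-2.0, 3.0, 0], [-2.5, 3.8, 0]], rot=[[0, 0, 0], [0, 0, 0], [0, 0, 0], [0, 0, 0], [0, 0, 0]])

```text
clock: 6.07
eef_pos: [544.6, -263.6, 195.1]
tcp_rot: [-3.141, 0.001, 0.001]
contact_force: [0.6, 0.1, -0.6]
opening: 0.253
grasp_force: 58.7
```

Call:
play_rows(dp=[[-0.4, 0.6, 0], [-0.8, 1.2, 0], [-0.9, 1.25, 0.2], [-0.9, 1.25, 0.2], [-0.9, 1.25, 0.2]], rot=[[0, 0, 0], [0, 0, 0], [0, 0, 0], [0, 0, 0], [0, 0, 0]])

```text
clock: 6.48
eef_pos: [509.6, -312.5, 186.7]
tcp_rot: [-3.14, 0.001, -0.001]
contact_force: [-0.4, -0.4, -0.7]
opening: 0.25
grasp_force: 59.0
```

```bash
python3 go.py 509.5 -314.8 173 0
```

```text
clock 6.48 pos [ 509.6 -312.5  186.7] rot [-3.14e+00  1.00e-03 -1.00e-03] F [-0.4 -0.4 -0.7] open 0.250 grip 59.0
dp [-0.    0.06  0.34] rot [-0.01  0.01 -0.01]
```

Call:
play_rows(dp=[[0, 0.06, 0.1], [0, 0.06, 0.2], [0, 0.06, 0.3], [0, 0.06, 0.3]], rot=[[0, 0, 0], [0, 0, 0], [0, 0, 0], [0, 0, 0]])

```text
clock: 6.82
eef_pos: [510.0, -314.5, 174.2]
tcp_rot: [-3.141, 0.001, 0.001]
contact_force: [-0.3, 0.1, -1.5]
opening: 0.248
grasp_force: 59.0
```

```bash
python3 go.py 509.5 -314.8 155 0; python3 - <<'E'
from rig import optics
from h import *
S=optics.grab_frame("side")
p=np.array([509.5,-314.8,86.]); print(proj(S,p),proj(S,p+[0,0,40]))
u,v=proj(S,p).astype(int); print(S["color"][v-14:v+6,u-7:u+9].mean(2).astype(int))
E
```

```text
clock 6.82 pos [ 510.  -314.5  174.2] rot [-3.141e+00  1.000e-03  1.000e-03] F [-0.3  0.1 -1.5] open 0.248 grip 59.0
dp [-0.01  0.01  0.48] rot [-0.01  0.01  0.01]
[239.20783214 254.2607369 ] [239.32083492 237.61618011]
[[203 203 202 201 205 171 112 123 118 162 204 201 200 201 201 198]
 [202 202 202 201 205 171 113 124 118 162 206 202 200 200 200 199]
 [199 199 199 199 203 169 113 123 118 162 204 200 199 198 198 197]
 [199 199 199 200 203 169 113 123 118 161 204 201 201 200 200 198]
 [195 195 195 196 199 168 113 124 118 161 203 201 201 200 200 199]
 [195 194 195 195 199 167 113 123 117 161 202 200 200 198 198 197]
 [196 197 197 197 200 168 114 123 118 163 204 201 199 198 198 198]
 [197 204 206 198 202 169 113 123 117 163 206 200 199 200 199 199]
 [206 231 244 239 239 204 111 122 117 164 206 201 199 200 198 199]
 [224 248 253 242 214 178 113 123 118 159 202 199 197 198 199 199]
 [243 241 219 203 174 150 115 123 117 149 185 184 190 196 198 200]
 [251 234 168 173 178 154 115 123 122 151 177 175 179 182 187 190]
 [241 201 173 175 177 157 121 116 129 163 180 176 174 174 177 179]
 [195 170 175 176 177 171 164 164 164 174 180 178 176 174 175 175]
 [168 172 174 177 179 183 190 194 186 179 178 179 178 176 174 175]
 [171 173 173 173 171 173 177 176 170 168 172 176 179 179 177 174]
 [174 174 172 162 148 149 155 156 153 148 153 166 177 179 179 177]
 [176 176 175 160 140 141 151 154 149 138 141 164 176 176 179 179]
 [176 177 176 172 161 155 157 159 159 158 165 173 177 175 177 179]
 [177 177 176 176 174 171 169 170 172 174 177 177 178 177 174 178]]
```

Rod and stand hole line up in the side view. Insert.

Call:
play_rows(dp=[[0, 0, 0.15], [0, 0, 0.3], [0, 0, 0.45], [0, 0, 0.6], [0, 0, 0.6]], rot=[[0, 0, 0], [0, 0, 0], [0, 0, 0], [0, 0, 0], [0, 0, 0]])

```text
clock: 7.28
eef_pos: [509.2, -315.0, 149.6]
tcp_rot: [-3.14, 0.002, 0.0]
contact_force: [-0.2, -0.0, -1.5]
opening: 0.248
grasp_force: 58.8
```

```bash
python3 go.py 509.5 -314.8 96 0
```

```text
clock 7.28 pos [ 509.2 -315.   149.6] rot [-3.14e+00  2.00e-03  0.00e+00] F [-0.2 -0.  -1.5] open 0.248 grip 58.8
dp [ 0.01 -0.    1.34] rot [-0.01  0.02  0.  ]
```

Call:
play_rows(dp=[[0, 0, 0.3], [0, 0, 0.6], [0, 0, 0.9], [0, 0, 1.2], [0, 0, 1.37]], rot=[[0, 0, 0], [0, 0, 0], [0, 0, 0], [0, 0, 0], [0, 0, 0]])

```text
clock: 7.7
eef_pos: [509.3, -314.6, 94.2]
tcp_rot: [-3.14, 0.002, 0.0]
contact_force: [-0.0, 8.9, 17.9]
opening: 0.25
grasp_force: 61.4
```

Call:
play_rows(dp=[[0, 0, 0], [0, 0, 0], [0, 0, 0]], rot=[[0, 0, 0], [0, 0, 0], [0, 0, 0]])

```text
clock: 7.95
eef_pos: [509.3, -314.2, 94.7]
tcp_rot: [-3.139, 0.002, 0.0]
contact_force: [1.3, 6.8, -4.2]
opening: 0.245
grasp_force: 58.8
```

Call:
play_rows(dp=[[0, 0, 0], [0, 0, 0], [0, 0, 0], [0, 0, 0], [0, 0, 0]], rot=[[0, 0, 0], [0, 0, 0], [0, 0, 0], [0, 0, 0], [0, 0, 0]], fingers=1.0)

```text
clock: 8.37
eef_pos: [510.2, -315.9, 96.6]
tcp_rot: [3.141, -0.001, 0.0]
contact_force: [-0.5, -0.1, 0.1]
opening: 0.937
grasp_force: 0.0
```

Call:
play_rows(dp=[[0, 0, 0], [0, 0, -0.5], [0, 0, -1.2], [0, 0, -2.0], [0, 0, -2.8]], rot=[[0, 0, 0], [0, 0, 0], [0, 0, 0], [0, 0, 0], [0, 0, 0]])

```text
clock: 8.78
eef_pos: [509.6, -315.4, 209.5]
tcp_rot: [-3.141, 0.001, 0.0]
contact_force: [-0.1, -1.7, -0.4]
opening: 1.001
grasp_force: 0.0
```

Call:
play_rows(dp=[[-0.3, -0.9, -0.3], [-0.6, -1.8, -0.3], [-0.9, -2.7, -0.3], [-1.0, -3.6, -0.3], [-1.0, -4.5, -0.3]], rot=[[0, 0, 0], [0, 0, 0], [0, 0, 0], [0, 0, 0], [0, 0, 0]])

```text
clock: 9.2
eef_pos: [468.6, -134.2, 220.8]
tcp_rot: [3.141, -0.0, -0.001]
contact_force: [0.5, 0.2, 0.7]
opening: 1.0
grasp_force: 0.0
```

```bash
python3 go.py 402 266 120 1.284; python3 - <<'E'
from rig import optics
from h import *
np.set_printoptions(precision=1,suppress=True)
T,S=optics.grab_frame("top"),optics.grab_frame("side")
np.savez("top2.npz",**T);np.savez("side2.npz",**S)
a,b=T["color"],S["color"]
cv2.imwrite("pics/rel.png",np.hstack([cv2.resize(a[120:280,120:320,::-1],(480,384)),cv2.resize(b[220:310,205:275,::-1],(300,384))]))
s0=load("side"); print("pin diff vs start",np.abs(s0["color"][222:262,228:256].astype(int)-b[222:262,228:256]).mean())
# tube: whole length in both views
for n,f,(x0,y0,x1,y1) in(("top",T,(125,235,195,280)),("side",S,(185,155,225,190))):
    h=cv2.cvtColor(f["color"],cv2.COLOR_RGB2HSV)[y0:y1,x0:x1]; m=(h[...,1]>110)|(h[...,2]>215)
    bb=blobs(m,(x0,y0))[0]; print(n,cv2.minAreaRect(bb)); 
    for p in cv2.boxPoints(cv2.minAreaRect(bb)): print(plane(f,p,14))
E
```

```text
clock 9.20 pos [ 468.6 -134.2  220.8] rot [ 3.141e+00 -0.000e+00 -1.000e-03] F [0.5 0.2 0.7] open 1.000 grip 0.0
dp [ -1.67 -10.01   2.52] rot [  0.    -0.   -12.27]
pin diff vs start 28.861011904761906
top ((159.1240234375, 257.0679931640625), (45.34745788574219, 11.895883560180664), 10.30484676361084)
[399.2 344.4  14. ]
[434.1 338.8  14. ]
[405.1 204.7  14. ]
[370.5 211.1  14. ]
side ((204.08514404296875, 173.44851684570312), (10.67986011505127, 26.29915428161621), 32.2756462097168)
[370.3 196.5  14. ]
[406.2 395.7  14. ]
[441.5 339.2  14. ]
[402.4 152.6  14. ]
```

View pics/rel.png

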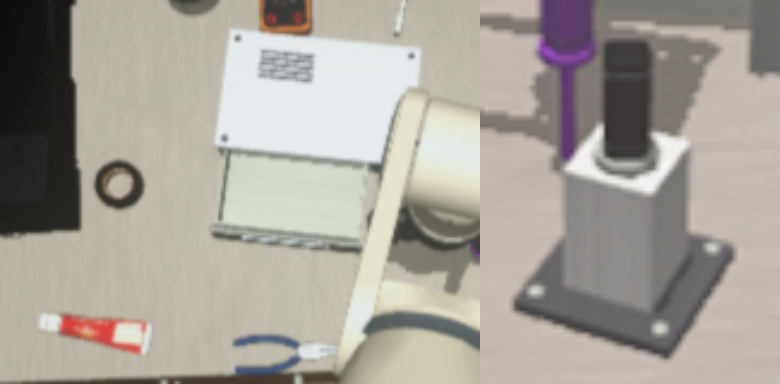

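The pin stands seated with its collar on the block (crop (628, 155)). The tray is open at crop (290, 200) and the tube at (98, 330). Now fetch the tube.

Call:
play_rows(dp=[[-0.1, -1.0, 0], [-0.3, -2.0, 0], [-0.5, -3.0, 0], [-0.7, -4.0, 0], [-0.9, -5.0, 0]], rot=[[0, 0, -1.1], [0, 0, -2.2], [0, 0, -3.3], [0, 0, -4.4], [0, 0, -5.5]])

```text
clock: 9.72
eef_pos: [433.6, 65.7, 220.8]
tcp_rot: [3.141, -0.001, 0.581]
contact_force: [1.8, 0.8, -0.1]
opening: 1.005
grasp_force: 0.0
```

```bash
python3 go.py 402 272 120 1.36
```

```text
clock 9.72 pos [433.6  65.7 220.8] rot [ 3.141e+00 -1.000e-03  5.810e-01] F [ 1.8  0.8 -0.1] open 1.005 grip 0.0
dp [ 2.17 -4.75  2.52] rot [ 0.01 -0.01 -7.44]
```

Call:
play_rows(dp=[[0.4, -0.95, 0.3], [0.85, -1.9, 0.6], [1.3, -2.85, 0.9], [1.7, -3.8, 1.2], [2.1, -4.7, 1.4]], rot=[[0, 0, -1.1], [0, 0, -2.2], [0, 0, -3.3], [0, 0, -4.4], [0, 0, -5.5]])

```text
clock: 10.13
eef_pos: [402.3, 264.4, 165.0]
tcp_rot: [3.141, -0.0, 1.158]
contact_force: [1.8, -0.3, 0.6]
opening: 0.999
grasp_force: 0.0
```

Call:
play_rows(dp=[[0, 0, 0], [0, 0, 0.2], [0, 0, 0.4], [0, 0, 0.4]], rot=[[0, 0, -1.0], [0, 0, -1.9], [0, 0, -1.9], [0, 0, -1.9]])

```text
clock: 10.47
eef_pos: [402.2, 262.3, 148.2]
tcp_rot: [-3.14, 0.002, 1.348]
contact_force: [-0.0, 0.6, -0.2]
opening: 1.002
grasp_force: 0.0
```

```bash
python3 go.py 402 272 3 1.36
```

```text
clock 10.47 pos [402.2 262.3 148.2] rot [-3.140e+00  2.000e-03  1.348e+00] F [-0.   0.6 -0.2] open 1.002 grip 0.0
dp [ 0.24 -0.05  3.63] rot [-0.01  0.02 -0.11]
```

Call:
play_rows(dp=[[0.1, -0.05, 0.7], [0.2, -0.05, 1.5], [0.24, -0.05, 2.3], [0.24, -0.05, 3.0], [0.24, -0.05, 3.3]], rot=[[0, 0, 0], [0, 0, -0.1], [0, 0, -0.1], [0, 0, -0.1], [0, 0, -0.1]])

```text
clock: 10.88
eef_pos: [401.9, 271.1, 14.8]
tcp_rot: [-3.139, 0.003, 1.357]
contact_force: [-0.4, -0.6, 1.0]
opening: 1.001
grasp_force: 0.0
```

Call:
play_rows(dp=[[0, 0, 0.1], [0, 0, 0.25], [0, 0, 0.25]], rot=[[0, 0, 0], [0, 0, 0], [0, 0, 0]])

```text
clock: 11.13
eef_pos: [403.3, 272.4, 7.5]
tcp_rot: [3.142, -0.0, 1.359]
contact_force: [-0.2, 0.8, -0.8]
opening: 1.003
grasp_force: 0.0
```

```bash
python3 go.py 402 272 3 1.36
```

```text
clock 11.13 pos [403.3 272.4   7.5] rot [ 3.142 -0.     1.359] F [-0.2  0.8 -0.8] open 1.003 grip 0.0
dp [-0.02 -0.03  0.11] rot [ 0.   -0.   -0.01]
```

Call:
play_rows(dp=[[0, 0, 0.1], [0, 0, 0.1], [0, 0, 0.1], [0, 0, 0.1], [0, 0, 0.1]], rot=[[0, 0, 0], [0, 0, 0], [0, 0, 0], [0, 0, 0], [0, 0, 0]], fingers=0.0, grip_force=25)

```text
clock: 11.55
eef_pos: [403.1, 273.0, 4.3]
tcp_rot: [3.141, -0.001, 1.362]
contact_force: [-1.8, -1.9, 9.3]
opening: 0.372
grasp_force: 23.8
```

Call:
play_rows(dp=[[0, 0, 0], [0, 0, 0], [0, 0, 0], [0, 0, 0], [0, 0, 0]], rot=[[0, 0, 0], [0, 0, 0], [0, 0, 0], [0, 0, 0], [0, 0, 0]])

```text
clock: 11.97
eef_pos: [403.1, 272.9, 4.4]
tcp_rot: [3.141, -0.001, 1.362]
contact_force: [-1.3, 0.5, 8.1]
opening: 0.373
grasp_force: 24.2
```

Call:
play_rows(dp=[[0, 0, -0.3], [0, 0, -0.9], [0, 0, -1.7], [0, 0, -2.6], [0, 0, -3.0]], rot=[[0, 0, 0], [0, 0, 0], [0, 0, 0], [0, 0, 0], [0, 0, 0]])

```text
clock: 12.38
eef_pos: [404.1, 273.6, 127.5]
tcp_rot: [3.139, -0.003, 1.362]
contact_force: [1.8, 0.6, 0.1]
opening: 0.366
grasp_force: 25.0
```

```bash
python3 go.py 540 0 120 1.44; python3 - <<'E'
from rig import optics
from h import *
np.set_printoptions(precision=1,suppress=True)
T,S=dict(np.load("top2.npz")),optics.grab_frame("side"); np.savez("side3.npz",**S)
# tray from unobstructed-ish top2 view: expected corners from unit pose
yaw=-0.128; u=np.array([np.cos(yaw),np.sin(yaw)]); v=np.array([-np.sin(yaw),np.cos(yaw)])
H=np.array([645.5,-111]); O=H+20*u+101*v; print("unit origin",O)
for nm,x,y,z in(("top FL",-77,122,64),("top BL",77,122,64),("top BR",77,-122,64),("panel top L",-185.5,118,56),("panel top R",-185.5,-70,56)):
    X=np.r_[O+x*u+y*v,z]; print(nm,X,proj(T,X),"crop",(proj(T,X)-[120,120])*2.4, "side",proj(S,X))
h=cv2.cvtColor(T["color"],cv2.COLOR_RGB2HSV)
cv2.imwrite("pics/tray.png",np.hstack([cv2.resize(T["color"][175:225,195:285,::-1],(450,250),interpolation=cv2.INTER_CUBIC),cv2.resize(S["color"][150:210,200:290,::-1],(350,250),interpolation=cv2.INTER_CUBIC)]))
E
```

```text
clock 12.38 pos [404.1 273.6 127.5] rot [ 3.139e+00 -3.000e-03  1.362e+00] F [1.8 0.6 0.1] open 0.366 grip 25.0
dp [-5.99  4.74  0.18] rot [ 0.03 -0.03 -0.75]
unit origin [678.2 -13.4]
top FL [617.4 117.5  64. ] [209.1 181.5] crop [213.8 147.5] side [270.6 177.3]
top BL [770.2  97.8  64. ] [214.9 132.9] crop [227.9  30.9] side [320.9 179.7]
top BR [ 739.  -144.2   64. ] [294.5 140. ] crop [418.8  47.9] side [329.6 219.9]
panel top L [509.3 127.3  56. ] [206.4 217.7] crop [207.4 234.4] side [235.4 178.5]
panel top R [485.3 -59.1  56. ] [269.7 223.5] crop [359.4 248.4] side [227.5 207.3]
```

View pics/tray.png

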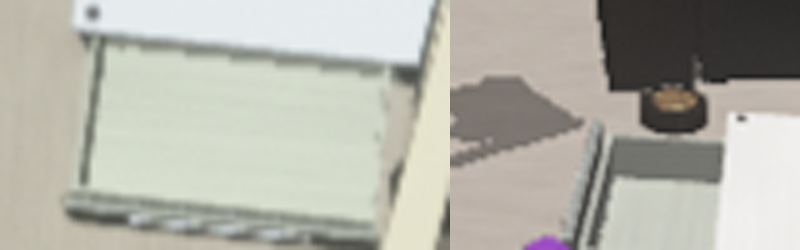

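Call:
play_rows(dp=[[-0.6, 0.6, 0], [-1.2, 1.2, 0], [-1.85, 1.8, 0], [-2.5, 2.4, 0], [-3.1, 3.0, 0]], rot=[[0, 0, -0.15], [0, 0, -0.3], [0, 0, -0.45], [0, 0, -0.6], [0, 0, -0.77]])

```text
clock: 12.85
eef_pos: [494.8, 124.9, 123.5]
tcp_rot: [-3.142, 0.0, 1.443]
contact_force: [0.0, 0.3, -0.3]
opening: 0.366
grasp_force: 25.0
```

Call:
play_rows(dp=[[-0.6, 0.6, 0], [-1.2, 1.1, 0], [-1.8, 1.6, 0.2], [-2.1, 2.0, 0.3], [-2.1, 2.0, 0.3]], rot=[[0, 0, 0], [0, 0, 0], [0, 0, 0], [0, 0, 0], [0, 0, 0]])

```text
clock: 13.27
eef_pos: [565.1, 30.2, 110.8]
tcp_rot: [3.14, 0.0, 1.44]
contact_force: [-0.2, -0.4, -0.0]
opening: 0.369
grasp_force: 25.0
```

```bash
python3 go.py 559 25 75 1.443; python3 - <<'E'
from rig import optics,telemetry
from h import *
np.set_printoptions(precision=1,suppress=True)
S=optics.grab_frame("side")
T2=dict(np.load("top2.npz"))
# side-view check of tray x extents: panel top edge & unit front edge along tray mid-line y
yaw=-0.128; u=np.array([np.cos(yaw),np.sin(yaw)]); v=np.array([-np.sin(yaw),np.cos(yaw)]); O=np.array([678.2,-13.4])
# back-project observed top-view points: floor corners seen (crop5) 
for nm,(x,y),z in(("inner L near panel rim",(85,190),46),("panel top L end",(67,198),56),("panel top inner line mid",(225,203),56),("unit front edge at plate",(85,35),64),("right inner wall",(388,70),46)):
    X=plane(T2,(195+x/5,175+y/5),z)[:2]-O; print(nm,X@u,X@v)
cv2.imwrite("pics/over.png",cv2.resize(S["color"][130:230,190:340,::-1],(750,500),interpolation=cv2.INTER_CUBIC))
E
```

```text
clock 13.27 pos [565.1  30.2 110.8] rot [3.14 0.   1.44] F [-0.2 -0.4 -0. ] open 0.369 grip 25.0
dp [-0.15 -0.14  0.89] rot [ 0.01  0.   -0.03]
inner L near panel rim -168.2468281709641 104.45451590692072
panel top L end -175.79184353318553 113.28894037619683
panel top inner line mid -170.06440489253345 19.798556901114445
unit front edge at plate -77.80274252786984 113.12182060970059
right inner wall -78.01202178062304 -69.15374716739966
```

View pics/over.png

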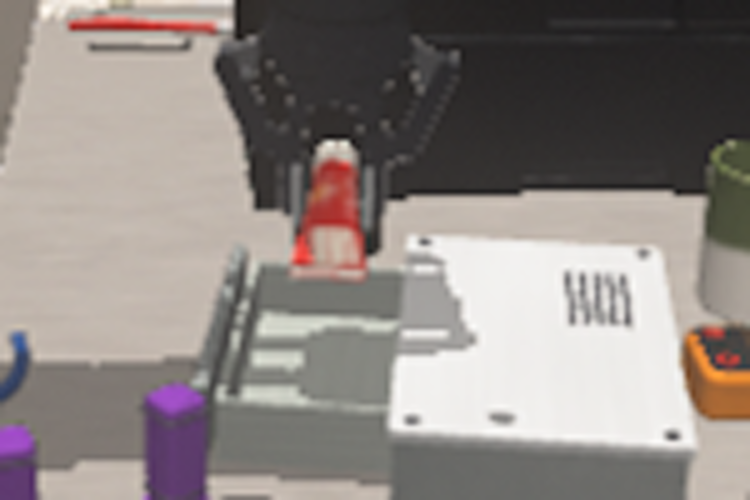

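Side view: the tube hangs level over the tray opening (crop (335, 220)), and the tray is at (230–390, 260–450). Lower it in.

Call:
play_rows(dp=[[-0.22, -0.14, 0.2], [-0.22, -0.14, 0.5], [-0.22, -0.14, 0.8], [-0.22, -0.14, 0.8]], rot=[[0, 0, 0], [0, 0, 0], [0, 0, 0], [0, 0, 0]])

```text
clock: 13.65
eef_pos: [553.9, 25.4, 76.7]
tcp_rot: [-3.137, 0.001, 1.443]
contact_force: [0.1, -0.4, -1.5]
opening: 0.37
grasp_force: 25.0
```

```bash
python3 go.py 558.3 22 18 1.443
```

```text
clock 13.65 pos [553.9  25.4  76.7] rot [-3.137e+00  1.000e-03  1.443e+00] F [ 0.1 -0.4 -1.5] open 0.370 grip 25.0
dp [-0.07  0.13  1.47] rot [-0.04  0.01 -0.  ]
```

Call:
play_rows(dp=[[-0.07, 0.06, 0.1], [-0.07, 0.06, 0.1], [-0.07, 0.06, 0.1]], rot=[[0, 0, 0], [0, 0, 0], [0, 0, 0]])

```text
clock: 13.9
eef_pos: [558.7, 22.0, 75.5]
tcp_rot: [3.141, -0.0, 1.443]
contact_force: [0.2, 0.5, -0.8]
opening: 0.369
grasp_force: 25.0
```

```bash
python3 go.py 558.3 22 18 1.443
```

```text
clock 13.90 pos [558.7  22.   75.5] rot [ 3.141 -0.     1.443] F [ 0.2  0.5 -0.8] open 0.369 grip 25.0
dp [-0.   -0.01  1.44] rot [ 0. -0. -0.]
```

Call:
play_rows(dp=[[0, 0, 0.25], [0, 0, 0.5], [0, 0, 0.75], [0, 0, 1.0], [0, 0, 1.2]], rot=[[0, 0, 0], [0, 0, 0], [0, 0, 0], [0, 0, 0], [0, 0, 0]])

```text
clock: 14.32
eef_pos: [557.8, 21.8, 26.0]
tcp_rot: [-3.14, 0.0, 1.442]
contact_force: [0.7, -0.1, 0.2]
opening: 0.367
grasp_force: 25.0
```

Call:
play_rows(dp=[[0, 0, 0.1], [0, 0, 0.2], [0, 0, 0.2]], rot=[[0, 0, 0], [0, 0, 0], [0, 0, 0]])

```text
clock: 14.57
eef_pos: [558.0, 21.8, 18.7]
tcp_rot: [-3.14, 0.0, 1.442]
contact_force: [-0.4, -0.1, -1.0]
opening: 0.371
grasp_force: 25.0
```

```bash
python3 go.py 558.3 22 18 1.443
```

```text
clock 14.57 pos [558.   21.8  18.7] rot [-3.14   0.     1.442] F [-0.4 -0.1 -1. ] open 0.371 grip 25.0
dp [0.01 0.01 0.02] rot [-0.01  0.   -0.01]
```

Call:
play_rows(dp=[[0, 0, 0], [0, 0, 0], [0, 0, 0], [0, 0, 0], [0, 0, 0]], rot=[[0, 0, 0], [0, 0, 0], [0, 0, 0], [0, 0, 0], [0, 0, 0]], fingers=0.56)

```text
clock: 14.98
eef_pos: [558.6, 21.8, 19.9]
tcp_rot: [3.141, -0.0, 1.442]
contact_force: [0.2, -0.2, 0.7]
opening: 0.561
grasp_force: 0.0
```

Call:
play_rows(dp=[[0, 0, -0.1], [0, 0, -0.5], [0, 0, -1.2], [0, 0, -2.0], [0, 0, -2.8]], rot=[[0, 0, 0], [0, 0, 0], [0, 0, 0], [0, 0, 0], [0, 0, 0]])

```text
clock: 15.4
eef_pos: [557.8, 21.8, 132.8]
tcp_rot: [-3.141, 0.0, 1.442]
contact_force: [0.1, 0.2, 0.5]
opening: 0.563
grasp_force: 0.0
```

Call:
play_rows(dp=[[0, -0.9, 0], [0, -1.8, 0], [0, -2.7, 0], [0, -3.2, 0], [0, -3.2, 0]], rot=[[0, 0, 0], [0, 0, 0], [0, 0, 0], [0, 0, 0], [0, 0, 0]], fingers=0.0)

```text
clock: 15.82
eef_pos: [426.5, 38.4, 131.4]
tcp_rot: [-3.138, 0.001, 1.443]
contact_force: [-0.4, -0.2, 0.3]
opening: 0.002
grasp_force: 0.0
```

```bash
python3 go.py 440 42 30 1.443; python3 - <<'E'
from rig import optics
from h import *
T,S=optics.grab_frame("top"),optics.grab_frame("side")
np.savez("top4.npz",**T);np.savez("side4.npz",**S)
a,b=T["color"],S["color"]
cv2.imwrite("pics/placed.png",np.hstack([cv2.resize(a[120:240,180:300,::-1],(400,400)),cv2.resize(b[130:230,200:300,::-1],(400,400))]))
E
```

```text
clock 15.82 pos [426.5  38.4 131.4] rot [-3.138e+00  1.000e-03  1.443e+00] F [-0.4 -0.2  0.3] open 0.002 grip 0.0
dp [0.13 0.33 2.53] rot [-0.03  0.01 -0.  ]
```

View pics/placed.png

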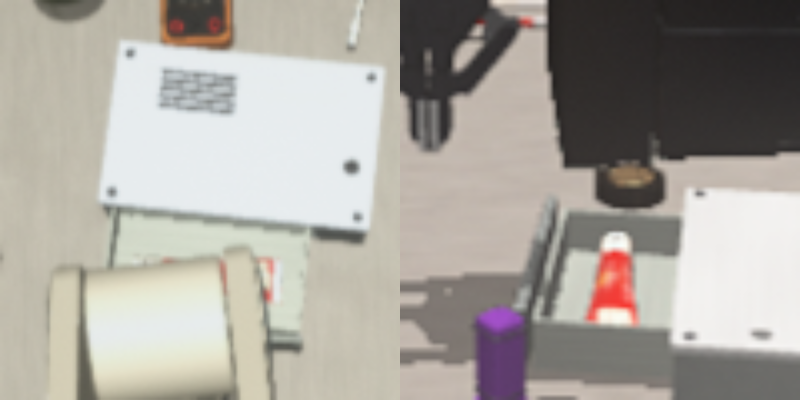

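The tube lies flat inside the tray (side crop (615, 280)). Lower the shut fingers in front of the panel and push.

Call:
play_rows(dp=[[0, 0, 0.7], [0, 0, 1.4], [0, 0, 2.1], [0, 0, 2.65], [0, 0, 2.65]], rot=[[0, 0, 0], [0, 0, 0], [0, 0, 0], [0, 0, 0], [0, 0, 0]])

```text
clock: 16.33
eef_pos: [430.7, 38.0, 22.5]
tcp_rot: [-3.137, 0.001, 1.442]
contact_force: [-1.7, -0.9, 0.8]
opening: -0.002
grasp_force: 0.0
```

Call:
play_rows(dp=[[0, 0.3, 0], [0, 0.7, 0], [0, 1.1, 0], [0, 1.4, 0], [0, 1.6, 0]], rot=[[0, 0, 0], [0, 0, 0], [0, 0, 0], [0, 0, 0], [0, 0, 0]])

```text
clock: 16.75
eef_pos: [497.6, 29.8, 27.0]
tcp_rot: [3.14, -0.0, 1.442]
contact_force: [-4.0, 1.0, 2.4]
opening: -0.002
grasp_force: 1.9
```

Call:
play_rows(dp=[[0, 0.3, 0], [0, 0.6, 0], [0, 0.9, 0], [0, 1.2, 0], [0, 1.5, 0]], rot=[[0, 0, 0], [0, 0, 0], [0, 0, 0], [0, 0, 0], [0, 0, 0]])

```text
clock: 17.17
eef_pos: [554.1, 21.9, 26.2]
tcp_rot: [-3.139, 0.001, 1.442]
contact_force: [-5.6, -1.8, 3.0]
opening: 0.003
grasp_force: 2.9
```

```bash
python3 go.py 580 19 25 1.443; python3 - <<'E'
from rig import telemetry
import numpy as np
p=telemetry.sense()["eef_pos"][:2]-[678.2,-13.4]; print("unit xy",p@[.9918,-.1277],p@[.1277,.9918])
E
```

```text
clock 17.17 pos [554.1  21.9  26.2] rot [-3.139e+00  1.000e-03  1.442e+00] F [-5.6 -1.8  3. ] open 0.003 grip 2.9
dp [0.01 0.65 0.03] rot [-0.02  0.01 -0.01]
unit xy -127.55566847028932 19.15899539949356
```

Call:
play_rows(dp=[[0, 0.15, 0], [0, 0.3, 0], [0, 0.4, 0], [0, 0.5, 0], [0, 0.5, 0]], rot=[[0, 0, 0], [0, 0, 0], [0, 0, 0], [0, 0, 0], [0, 0, 0]])

```text
clock: 17.58
eef_pos: [571.9, 19.8, 25.7]
tcp_rot: [-3.136, 0.001, 1.442]
contact_force: [-9.2, -0.6, 5.8]
opening: -0.0
grasp_force: 5.0
```

Call:
play_rows(dp=[[0, 0.05, 0], [0, 0.1, 0], [0, 0.1, 0]], rot=[[0, 0, 0], [0, 0, 0], [0, 0, 0]])

```text
clock: 17.83
eef_pos: [576.0, 19.2, 25.5]
tcp_rot: [-3.137, 0.001, 1.442]
contact_force: [-6.8, 0.1, 2.1]
opening: -0.002
grasp_force: 3.3
```

Call:
play_rows(dp=[[0, 0.05, 0], [0, 0.1, 0], [0, 0.1, 0]], rot=[[0, 0, 0], [0, 0, 0], [0, 0, 0]])

```text
clock: 18.08
eef_pos: [583.1, 18.7, 26.1]
tcp_rot: [3.14, -0.0, 1.442]
contact_force: [-1.2, -1.1, 0.1]
opening: -0.0
grasp_force: 0.7
```

```bash
python3 go.py 580 19 25 1.443; python3 - <<'E'
from rig import telemetry
import numpy as np
p=telemetry.sense()["eef_pos"][:2]-[678.2,-13.4]; print("unit xy",p@[.9918,-.1277],p@[.1277,.9918])
E
```

```text
clock 18.08 pos [583.1  18.7  26.1] rot [ 3.14  -0.     1.442] F [-1.2 -1.1  0.1] open -0.000 grip 0.7
dp [-0.   -0.08  0.03] rot [ 0.01 -0.   -0.01]
unit xy -98.43378862950831 19.731163237341264
```

Call:
play_rows(dp=[[0, 0.05, 0], [0, 0.1, 0], [0, 0.1, 0]], rot=[[0, 0, 0], [0, 0, 0], [0, 0, 0]])

```text
clock: 18.33
eef_pos: [586.5, 18.3, 25.8]
tcp_rot: [3.141, -0.0, 1.442]
contact_force: [-4.0, 1.0, 2.5]
opening: 0.001
grasp_force: 1.9
```

Call:
play_rows(dp=[[0, 0.05, 0], [0, 0.1, 0], [0, 0.1, 0]], rot=[[0, 0, 0], [0, 0, 0], [0, 0, 0]])

```text
clock: 18.58
eef_pos: [587.8, 18.0, 25.3]
tcp_rot: [-3.137, 0.0, 1.442]
contact_force: [-12.3, 2.7, 10.2]
opening: 0.003
grasp_force: 6.3
```

```bash
python3 - <<'E'
from rig import optics
from h import *
T,S=optics.grab_frame("top"),optics.grab_frame("side")
s0=load("side")
# unit front/panel profile near right end of the panel, before vs now
yaw=-0.128; u=np.array([np.cos(yaw),np.sin(yaw)]); v=np.array([-np.sin(yaw),np.cos(yaw)]); O=np.array([678.2,-13.4])
X=np.r_[O-85.5*u-74*v,50]; a,b=proj(S,X).astype(int); print(a,b)
for r in (b-4,b,b+4):
    print(s0["color"][r,a-8:a+10].mean(1).astype(int)); print(S["color"][r,a-8:a+10].mean(1).astype(int))
E
```

```text
264 212
[180 181 181 180 180 182 182 183 183 171 158 164 213 241 238 238 237 238]
[140 124 127 126 127 128 129 128 128 128 125 154 228 247 245 244 244 245]
[181 182 181 181 182 182 182 183 186 154  94 126 210 241 240 235 226 233]
[127 128 128 128 128 128 128 128 129 128 119 138 224 248 247 243 234 241]
[181 181 181 181 182 181 182 185 170 127  97 124 162 183 191 190 191 197]
[194 195 188 155 126 128 128 128 130 129 117 133 173 194 203 203 203 210]
```

It is stiff now, against the end stop past home. Back off and check.

Call:
play_rows(dp=[[0, -0.1, 0], [0, -0.2, 0], [0, -0.5, 0], [0, -1.0, 0], [0, -1.8, 0]], rot=[[0, 0, 0], [0, 0, 0], [0, 0, 0], [0, 0, 0], [0, 0, 0]])

```text
clock: 19.1
eef_pos: [522.1, 26.9, 26.2]
tcp_rot: [3.135, -0.001, 1.442]
contact_force: [0.3, -0.4, -0.1]
opening: 0.001
grasp_force: 0.0
```

Call:
play_rows(dp=[[0, -0.7, -0.7], [0, -1.4, -1.4], [0, -2.1, -2.1], [0, -2.7, -2.7], [0, -3.3, -3.3]], rot=[[0, 0, 0], [0, 0, 0], [0, 0, 0], [0, 0, 0], [0, 0, 0]])

```text
clock: 19.52
eef_pos: [387.6, 44.0, 158.9]
tcp_rot: [3.139, -0.001, 1.442]
contact_force: [1.3, 1.5, 0.9]
opening: -0.001
grasp_force: 0.0
```

Call:
play_rows(dp=[[0, 0, 0], [0, 0, 0], [0, 0, 0], [0, 0, 0], [0, 0, 0]], rot=[[0, 0, 0], [0, 0, 0], [0, 0, 0], [0, 0, 0], [0, 0, 0]])

```text
clock: 19.93
eef_pos: [388.3, 43.8, 156.7]
tcp_rot: [-3.141, 0.0, 1.442]
contact_force: [-0.3, -0.1, 0.5]
opening: -0.001
grasp_force: 0.0
```

```bash
python3 go.py 580 19 25 1.443; python3 - <<'E'
from rig import optics
from h import *
T,S=optics.grab_frame("top"),optics.grab_frame("side")
t0,s0=load("top"),load("side")
d=lambda a,b,r:np.abs(a["color"].astype(int)-b["color"])[r].mean()
print("side unit front diff",d(S,s0,np.s_[175:240,250:285]),"pin",d(S,s0,np.s_[225:256,233:245]))
cv2.imwrite("pics/final.png",np.hstack([cv2.resize(T["color"][110:240,180:390,::-1],(480,297)),cv2.resize(S["color"][150:300,180:330,::-1],(297,297))]))
E
```

```text
clock 19.93 pos [388.3  43.8 156.7] rot [-3.141  0.     1.442] F [-0.3 -0.1  0.5] open -0.001 grip 0.0
dp [0.   4.84 3.29] rot [-0.01  0.   -0.01]
side unit front diff 1.6307692307692307 pin 7.145161290322581
```

View pics/final.png

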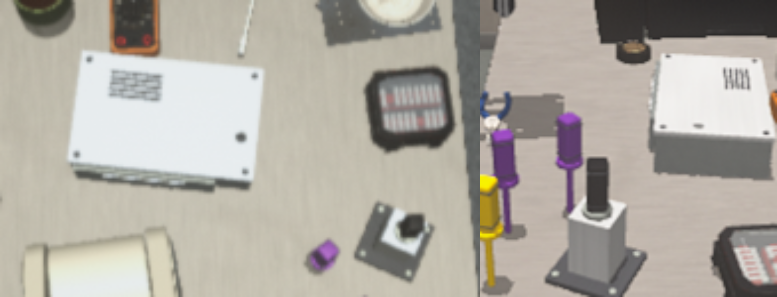

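The tray is shut, matching the first image; the pin is seated in its stand and the bystanders are unmoved. Handing in.

```bash
python3 -c "
from rig import r
print(r.sign_off())"
```

```text
the job is handed in; nothing more can be done
None
```

The job is handed in at about 20 s on the robot's clock: the last pictures show the tray shut, after the tube was laid flat in it, and the pin fully down in its stand with the tape, case and pliers undisturbed; no verdict came back.

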